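Clip the magnifier onto the rail over the engraving block

TASK

Squeeze the spring clamp with the magnifier off its wooden parking strip and clip it onto the aluminium rail so that its lens is centred over the disc in the engraving block. Push it fully home, with both jaw lips snapped under the rail's head and the clamp upright, then let go; press it onto the rail gently (well under 40 N) and leave everything else where it is.

Things in the scene. Friction and masses are not known exactly. Their poses are not given: they have to be found in the camera images.
- clamp: sprung clamp with a magnifier: two dark steel arms hinged like a clothes peg, 97 mm tall, 24 mm wide, about 0.17 kg, jaws down, handles up; starts clipped on the parking strip. Origin: middle of the throat, the saddle's lower face. z up to the handles, y along the hinge and the edge it is clipped on, -x towards the lens. The handles need about 15 N to squeeze; grip with 40 N or more
- saddle: rubber throat block of the clamp, fixed to its fixed arm, same origin and axes as the clamp: 9 mm thick, x from -7 to +6.5 mm, y +-12 mm. When the clamp is fully home its lower face lies on the rail's top
- fixed_lip (a point): tip of the fixed arm's lip, at x = -3.5, z = -16.5 mm of the clamp. The fixed arm is an upright 5 mm plate on the -x side, from z = -15 to +77 mm, outer face x = -12 mm, inner face x = -7 mm; its lip reaches in to x = -3.5 mm between z = -19.5 and -13.5 mm
- jaw (a joint): angle of the moving arm (+x side). 0: its jaw mirrors the fixed jaw (inner face x = +7, lip in to +3.5 mm), as on the 7 mm parking strip or snapped round the rail's head; grows as it opens, stop at 0.45 with its lip near x = +19 mm (22 mm between the lips). Let go, a spring (0.3 N m at 0, 0.5 N m at 0.45) shuts it; empty it rests at -0.06
- hinge (a point): centre of the clamp's hinge, at x = 0, z = +22 mm of the clamp, axis along y. Above it the moving arm's handle leans out to +x by 0.45 rad when the jaw reads 0 (top edge at x = +35, z = 67 mm); squeezed to the stop it is upright with its outer face at x = +12 mm
- grip (a point): middle between the squeezed handles, at x = 0, z = +62 mm of the clamp. Squeezed to the stop, their outer faces are parallel and 24 mm apart (x = -12 and +12 mm), from z = 27 to 77 mm
- lens (a point): centre of the clamp's round glass lens, 66 mm across with its rim, 6 mm thick, on a stub to the -x side: at x = -77, z = +14 mm of the clamp
- park: wooden parking strip: an upright strip 7 mm thick (x), 120 mm long (y), its plain top edge 70 mm above the bench, on a foot 70 x 130 x 22 mm. Fixed. Origin under the foot's centre, y along the strip
- stand: rail stand: dark steel foot 50 x 250 x 12 mm with sleeves at y = +-95 mm, 24 mm across, 55 mm high, holding an aluminium T rail straight above the foot. Fixed. Origin under the foot's centre, y along the rail. The rail's height is set anew each time, its top 92 to 122 mm above the bench, and is NOT reported: find it by touch or eye. The work stands on the -x side, and the lens must point there
- rail_line (a point): a point 60 mm above the stand's origin, on the vertical plane of the rail's centre line (not at the rail's height). The rail: a head 14 mm wide (x) and 10 mm high on a web 4 mm thick and 25 mm high, 190 mm long in y, on posts 14 mm across at its two ends
- work: round steel engraving block with a copper disc in its jaws, 62 mm across, 41 mm high, on the stand's -x side, its centre 77 mm from the rail's centre line and up to 45 mm off the rail's middle. Fixed. Origin under its centre
- hammer: bystander, loose: a hammer lying on the bench at the left, about 250 mm long; origin at its middle, underneath
- driver: bystander, loose: a screwdriver lying at the right front of the bench, about 200 mm long; origin at its middle, underneath
- jar: bystander, loose: a small glass jar with a steel lid, 56 mm across, 75 mm tall, standing behind the rail stand; origin under its centre
- stone: bystander, loose: a terracotta-coloured sharpening stone, 100 x 35 x 18 mm, lying behind the parking strip; origin under its centre
- bowl: bystander, loose: a wooden bowl, 80 mm across, 35 mm high, at the left front; origin under its centre
- file: bystander, loose: a flat file with a wooden handle, 210 mm long, lying between robot and work; origin at the handle's front end
- can: bystander, loose: a red can, 50 mm across, 110 mm tall, at the back left; origin under its centre

How it is judged (in metres and radians):
On the way:
1. the clamp is taken off the parking strip and carried clear of it (distance between clamp and park above 0.13 m), for 0.1 s.
At the end, for the whole second after the job is handed in: The clamp sits at rest and upright (within 0.12 rad) on the rail, its jaw closed round the rail's head (joint between -0.035 and 0.06 rad), its throat within 4 mm of the rail's centre line, and the lens centred over the engraving block within 12 mm seen from above (value of joint jaw between -0.035 and 0.06 rad and x of clamp in the frame of stand between -0.004 and 0.004 m and horizontal distance between lens and work below 0.012 m and height (world z) of clamp above 0.088 m and angle between clamp's own z axis and vertical below 0.12 rad and linear speed of clamp below 0.02 m/s); the robot touches nothing.
It fails at once if away from the parking strip, the clamp's throat is pressed down with more than 40 N (contact force between saddle and anything else above 40 N and distance between clamp and park above 0.13 m).
It fails at once if a bystander is moved by more than 20 mm (distance of any of hammer, driver, jar, stone, bowl, file, can from where it was at the start of the episode above 0.02 m).
It fails at once if the clamp is dropped or tipped over (more than 0.8 rad) (angle between clamp's own z axis and vertical above 0.8 rad).
It also fails if it takes over 48 s, if anything falls off the work surface, if the arm or the gripper's body presses on something with over 40 N, if the wrist force passes 120 N, or if a joint passes its speed limit or range.

ROBOT

A 6-joint arm with a two-finger parallel gripper is mounted at the origin on the work surface. World frame = base frame: x ahead of the robot, y to its left, z up, the work surface at z = 0. Lengths are in m, angles in degrees, forces in N, time in s.
With the tool pointing down it reaches from about 0.3 to 0.825 m from the base axis. Payload 5.4 kg.
Tool frame: the origin (TCP) lies midway between the tips of the shut fingers; the grasp point (between the pads) lies 19 mm behind it; z points along the fingers, y is the direction in which the jaws open and shut (so a half turn about z gives the same grasp; the last joint's range is limited). The gripper opens to 92 mm and grips with 3 to 60 N. Pads are 20 mm wide; open, the fingers measure 128 mm over their backs; the gripper's body (75 mm by 189 mm) begins 69 mm behind the grasp point.
Start: joints at [-84.059, 9.076, 91.501, -0, 79.423, -12.038], TCP at [0.177, -0.547, 0.188] pointing down, gripper open.
Joint ranges: [-166.64, 166.64], [-54.1, 131.32], [10.49, 154.53], [-73.88, 253.88], [9.74, 151.15], [-171.62, 171.62]. Speed limits (degrees/s): [147.25, 147.25, 180, 180, 180, 180].

INTERFACE

Orientations are given as a 3x3 rotation matrix whose columns are the frame's x, y, z axes.
In Python, from rig import r gives the robot as it stands. Calls block until the motion is done:
- r.movep(position, orientation): joint-space move of the TCP to a pose.
- r.line_to(position, max_speed=0.15, rot=None, threshold=None): straight line of the TCP; rot=None keeps the orientation; max_speed is the mean speed in m/s. With threshold (N) it stops when the force on the tool has changed by that much, and returns True; else False.
- r.goto_joints(angles): joint-space move.
- r.open_gripper() and r.grasp(force=None): open the fingers fully, or close them until they stop; force is the grip in N (None keeps the last).
- r.hold(seconds).
- r.ik(position, orientation): joint angles nearest the present ones, or None.
- r.get_obs(): the state.
- r.snapshot(name): name is "scene" or "top" or "wrist"; returns the picture (400x640x3 uint8, red, green, blue); there is no depth.
- r.camera_info(name): a dict with "fx", "fy", "cx", "cy" (pixels), "world_to_cam" (4x4, takes a point from world to camera coordinates). Camera axes: x right, y up, looking along -z (the intrinsics and any distortion apply to the point x, -y, -z); pixel columns grow to the right and rows downward; lengths in m; the calibration is good to about 2 mm. A picture is of the moment at which its call begins: read the wrist's pose just before it. camera_info takes no time and is no camera call; for the wrist camera it gives the pose at the moment of the call.
A pose or a line that the arm cannot do raises r.PlanningError and nothing moves.
- r.close_job(): hands the job in, once; it reports no verdict.
Trained networks look in the newest picture that a camera, given by its name, has taken for a name from the list of things; names that differ only in an ending like _2 or _b are one class to them, and where a whole thing is asked for, a point or a joint stands for the part that bears it (a point fixed in the world has none). Each returns a list of dicts, best first, with "score" (0 to 1); they miss things now and then, are a little off and sometimes report something else, mostly with a low value. They report only what shows in the picture. A call takes as long as a camera call.
- r.find_in(target, camera): "location" ([x, y, z] in m, in the coordinates of the camera as it stood for that picture, good to about 4 mm: the middle of the surface that is visible of it).
- r.outline_of(target, camera): "pixels" (400x640 bool, what is visible of it).
- r.mark_of(target, camera): "location" ([x, y, z] in m, in the coordinates of the camera as it stood for that picture, good to about 4 mm: a listed point, or the origin of a listed thing).
The state is a dict: "time": time; "q": joint angles; "qd": joint speeds; "joint_torque": joint torques, N m; "position": TCP position; "tcp_rot": TCP orientation; "ft_force": force on the tool from outside, world axes, zero at the start; "torque": the same for the moment, N m; "grip_width": finger opening in m.
Only numpy, scipy, OpenCV 4.12 (cv2) and the standard library are available. Lean on these libraries where they do the work, as an engineer would, in place of code of your own. Each camera call takes 0.05 s, during which the arm holds its last target. There are 200 camera calls.

## Working session

There is one attempt and no reset: what is moved stays moved. The work goes in short steps, each a Python script; the robot and the scene stay as the last script left them, time stands still between calls to the robot, and variables do not carry over. Pictures are saved under pics/ and viewed, about 8 in all and at most 12, crops included, and the job is handed in when it is done.

```bash
mkdir -p pics
cat > h.py <<'E'
import numpy as np, cv2
from rig import r
def w(cam,p,ci=None):
    T=np.array((ci or r.camera_info(cam))["world_to_cam"]); return (np.linalg.inv(T)@np.r_[p,1])[:3]
def px(cam,P):
    c=r.camera_info(cam); q=np.array(c["world_to_cam"])@np.r_[P,1]
    return np.array([c["fx"]*q[0]/-q[2]+c["cx"], c["fy"]*-q[1]/-q[2]+c["cy"]])
def save(n,im): cv2.imwrite(f"pics/{n}.png",im[:,:,::-1])
E
python3 - <<'E'
from h import *
print(r.get_obs()["time"])
for c in("scene","top"):
    im=r.snapshot(c); save(c,im); ci=r.camera_info(c); print(c,ci["fx"],w(c,[0,0,0]).round(3), {k:v for k,v in ci.items() if k not in("world_to_cam",)})
    for t in("clamp","lens","hinge","grip","fixed_lip","park","stand","rail_line","work"):
        print(t,[(w(c,d["location"]).round(4).tolist(),round(d["score"],2)) for d in r.mark_of(t,c)[:2]])
print(r.get_obs()["time"])
E
```

```text
0.0
scene 361.056372084769 [ 0.939 -0.542  0.736] {'fx': 361.056372084769, 'fy': 361.056372084769, 'cx': 312.8752603216818, 'cy': 197.12841324993292}
clamp [([0.5479, -0.2062, 0.0673], 0.8), ([0.4675, -0.1912, 0.0821], 0.33)]
lens [([0.4705, -0.1897, 0.0783], 0.6)]
hinge [([0.5447, -0.206, 0.0961], 0.68), ([0.5411, -0.2102, 0.0479], 0.34)]
grip [([0.5422, -0.2074, 0.1304], 0.77), ([0.7275, 0.2912, -0.0002], 0.74)]
fixed_lip [([0.5397, -0.2087, 0.0513], 0.83)]
park [([0.5516, -0.1978, -0.0012], 0.92), ([0.3694, -0.2978, -0.0055], 0.66)]
stand [([0.614, 0.1922, -0.0002], 0.84), ([0.6433, -0.2323, 0.0028], 0.55)]
rail_line [([0.6091, 0.2024, 0.0591], 0.88), ([0.7063, 0.2167, -0.0005], 0.59)]
work [([0.5373, 0.2186, 0.0025], 0.48)]
top 473.401852563116 [0.364 0.054 1.227] {'fx': 473.401852563116, 'fy': 473.401852563116, 'cx': 317.95697455431906, 'cy': 203.48164081284696}
clamp [([0.5414, -0.2081, 0.069], 0.84), ([0.3697, -0.3054, -0.0016], 0.59)]
lens [([0.4708, -0.1876, 0.0821], 0.58)]
hinge [([0.5439, -0.205, 0.0947], 0.58), ([0.7038, 0.2176, 0.0032], 0.32)]
grip [([0.5468, -0.2073, 0.1322], 0.87), ([0.5445, -0.2063, 0.0952], 0.59)]
fixed_lip [([0.5373, -0.2043, 0.0517], 0.76), ([0.6307, 0.4599, -0.0013], 0.27)]
park [([0.5436, -0.1982, -0.0005], 0.85), ([0.3676, -0.3068, -0.0011], 0.57)]
stand [([0.6078, 0.1984, -0.0013], 0.97), ([0.5404, -0.2067, 0.0941], 0.71)]
rail_line [([0.6084, 0.2012, 0.0568], 0.7)]
work [([0.5329, 0.2222, -0.002], 0.7)]
1.0
```

View pics/scene.png

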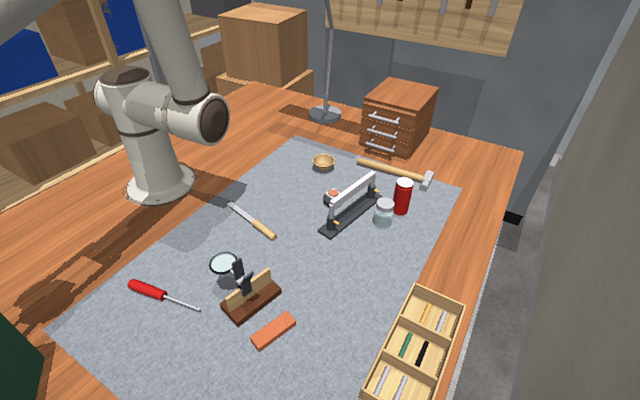

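View pics/top.png

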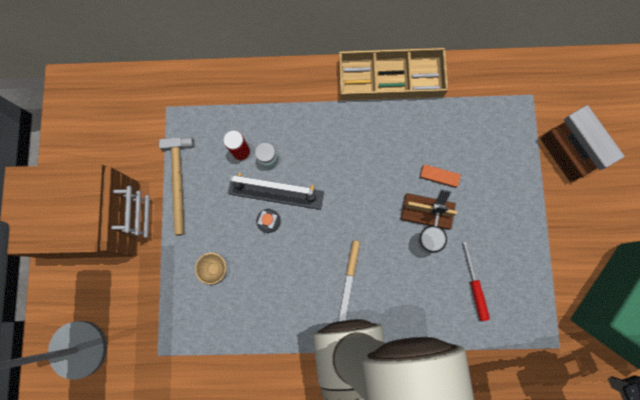

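The scene picture shows the clamp on the strip at about (240,275), with its lens towards the robot at (223,263). The rail is at (352,200) and the block is at (333,197). The top view agrees: rail from (232,183) to (311,190), clamp at (438,208). The clamp is at about (0.544,-0.207) with a yaw of about -14°. I'll look from above the clamp next.

```bash
cat >> h.py <<'E'
def rot(yaw,s=1):
    y=s*np.array([np.cos(yaw),np.sin(yaw),0]); z=np.array([0,0,-1.]); return np.c_[np.cross(y,z),y,z]
E
python3 - <<'E'
from h import *
yaw=np.radians(-14)
P=[0.54,-0.207,0.27]
for s in(1,-1): print(s,r.ik(P,rot(yaw,s)), r.ik([.54,.2,.27],rot(np.radians(-5),s)))
q=[r.ik(P,rot(yaw,s)) for s in(1,-1)]
s=min((1,-1),key=lambda s: abs(r.ik(P,rot(yaw,s))[5]))
r.movep(P,rot(yaw,s)); print("s",s,r.get_obs()["time"])
c="wrist"; im=r.snapshot(c); save("w1",im)
for t in("clamp","lens","hinge","grip","fixed_lip","park"):
    print(t,[(w(c,d["location"]).round(4).tolist(),round(d["score"],2)) for d in r.mark_of(t,c)[:2]])
print(w(c,[0,0,0]))
E
```

```text
1 [-3.29392013e+01  7.17524273e+00  8.44143520e+01 -2.54444375e-14
  8.84104053e+01 -1.89392013e+01] [ 8.30537222e+00  6.80306094e+00  8.48202836e+01 -2.54444375e-14
  8.83766555e+01  1.33053722e+01]
-1 [-3.29392013e+01  7.17524273e+00  8.44143520e+01 -2.54444375e-14
  8.84104053e+01  1.61060799e+02] [ 8.30537222e+00  6.80306094e+00  8.48202836e+01 -2.54444375e-14
  8.83766555e+01 -1.66694628e+02]
s 1 2.825
clamp [([0.5466, -0.2087, 0.0699], 0.69)]
lens [([0.4702, -0.1921, 0.0841], 0.94)]
hinge [([0.5447, -0.2033, 0.0944], 0.65)]
grip [([0.547, -0.2071, 0.1333], 0.94)]
fixed_lip [([0.5508, -0.1995, 0.0002], 0.73), ([0.5426, -0.2071, 0.0498], 0.56)]
park [([0.5479, -0.1981, 0.0026], 0.66)]
[ 0.55626988 -0.14470267  0.46714671]
```

View pics/w1.png

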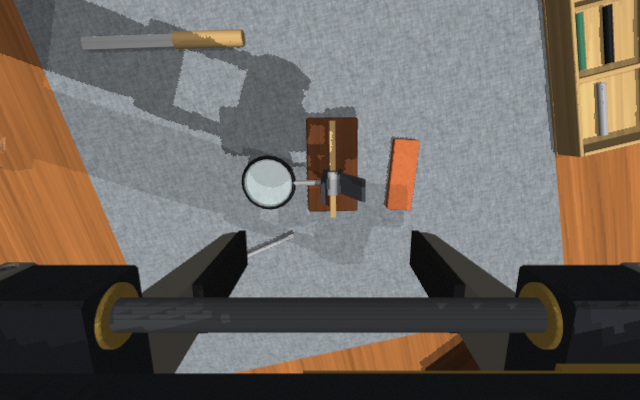

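The wrist picture shows the strip upright at column 333, the clamp at (335,184) and the lens at (269,183), so a yaw of -14° looks right. I'll fix the centre plane by ray and then grasp with the force going up in steps, shifting the gripper so the fixed handle stays put.

```bash
cat >> h.py <<'E'
def ray(cam,uv,z):
    c=r.camera_info(cam); o=w(cam,[0,0,0],c); d=w(cam,[(uv[0]-c["cx"])/c["fx"],-(uv[1]-c["cy"])/c["fy"],-1],c)-o
    return o+d*(z-o[2])/d[2]
E
python3 - <<'E'
from h import *
a,b,l=ray("wrist",(334,125),.07),ray("wrist",(333,213),.07),ray("wrist",(269,183),.087)
yaw=np.arctan2(*(a-b)[:2][::-1])-np.pi/2; print(a,b,l,np.degrees(yaw))
yaw=np.radians(-14); u=np.array([np.cos(yaw),np.sin(yaw),0]); v=np.array([-u[1],u[0],0])
n=(a+b)/2@u
print("strip along u",n,"marks along u",np.array([.5447,-.2065,0])@u,"lens+77",l@u+.077, "v: lens",l@v,"marks",np.array([.5447,-.2065,0])@v)
E
```

```text
[ 0.56337821 -0.14474037  0.07      ] [ 0.53614756 -0.25039717  0.07      ] [ 0.47165893 -0.19127201  0.087     ] -14.452183775989413
strip along u 0.5812287911563118 marks along u 0.5784769535438666 lens+77 0.5809215321185836 v: lens -0.07148578845873463 marks -0.06859121094285425
```

```bash
cat >> h.py <<'E'
def fr(yd):
    y=np.radians(yd); return np.array([np.cos(y),np.sin(y),0]),np.array([-np.sin(y),np.cos(y),0])
E
python3 - <<'E'
from h import *
YD=-14.2; u,v=fr(YD); C=.580*u-.070*v; R=rot(np.radians(YD)); z=np.array([0,0,1.])
at=lambda c,h: C+c*u+h*z
r.movep(at(.010,.16),R)
print(r.line_to(at(.010,.113),.08,threshold=8))
for F in(4,8,11,14,18,24,50):
    r.grasp(F); o=r.get_obs(); wd=o["grip_width"]; c=max(0,min(.010,-.012+wd/2))
    print(F,round(wd,4),round(c,4),o["ft_force"].round(1) if hasattr(o["ft_force"],"round") else o["ft_force"],round(o["time"],2))
    r.line_to(at(c,.113),.03)
o=r.get_obs(); print(o["ft_force"],o["torque"],o["grip_width"])
c="wrist"; im=r.snapshot(c); save("w2",im)
r.snapshot("scene") is not None and save("s2",r.snapshot("scene")[140:370,120:420].repeat(2,0).repeat(2,1))
print(r.get_obs()["time"])
E
```

```text
False
4 0.0067 0 [-1.7  1.   0.6] 5.68
8 0.0056 0 [-0.6  0.6  1.5] 6.38
11 0.0056 0 [-1.9 -0.   2. ] 6.85
14 0.0048 0 [-1.2  0.4  3.5] 7.32
18 0.005 0 [-2.3  0.5  3.6] 7.78
24 0.005 0 [-1.4  0.5  3.9] 8.25
50 0.0039 0 [-2.9  0.7  4. ] 8.72
[-2.71652892  0.26875711  5.09760598] [0.10571341 0.5909317  0.03354261] 0.004616550704642697
9.1167
```

View pics/s2.png

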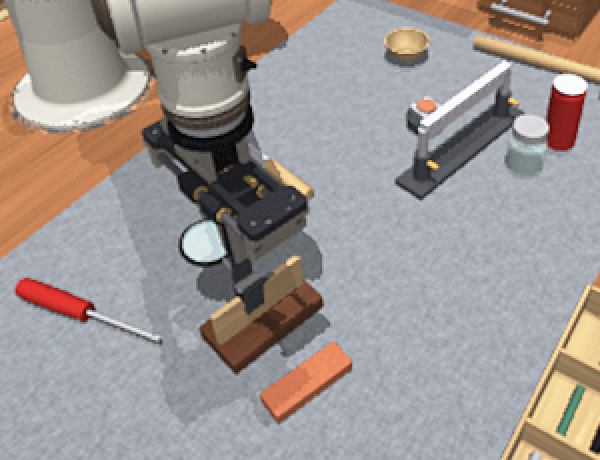

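View pics/w2.png

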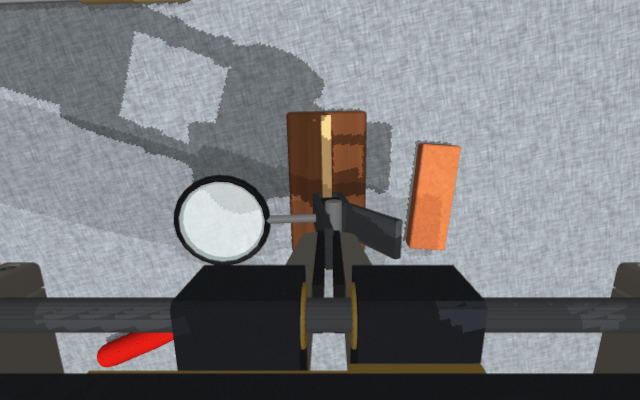

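Run:
```python
from h import *
o=r.get_obs(); print(o["position"],o["grip_width"],o["time"])
save("s3",cv2.resize(r.snapshot("scene")[220:330,190:300],(770,600)[:1]*2 if 0 else (600,600),interpolation=cv2.INTER_CUBIC))
for c in("wrist","scene"):
  if c=="wrist": r.snapshot(c)
  for t in("clamp","lens","hinge","grip"):
    print(c,t,[(w(c,d["location"]).round(4).tolist(),round(d["score"],2)) for d in r.mark_of(t,c)[:2]])
```

```text
[ 0.54510146 -0.21013203  0.11305737] 0.004172499798587519 9.1167
wrist clamp [([0.5471, -0.2114, 0.0688], 0.59)]
wrist lens [([0.4739, -0.1929, 0.0947], 0.91), ([0.5555, -0.2147, 0.1357], 0.48)]
wrist hinge [([0.5489, -0.2085, 0.0946], 0.92)]
wrist grip [([0.5558, -0.211, 0.1348], 0.86)]
scene clamp [([0.5493, -0.2091, 0.0674], 0.7)]
scene lens [([0.473, -0.1918, 0.0894], 0.68)]
scene hinge [([0.5492, -0.2068, 0.0962], 0.7), ([0.4154, 0.3627, -0.0006], 0.15)]
scene grip [([0.554, -0.2073, 0.1311], 0.79), ([0.4741, -0.1902, 0.0904], 0.38)]
```

View pics/s3.png

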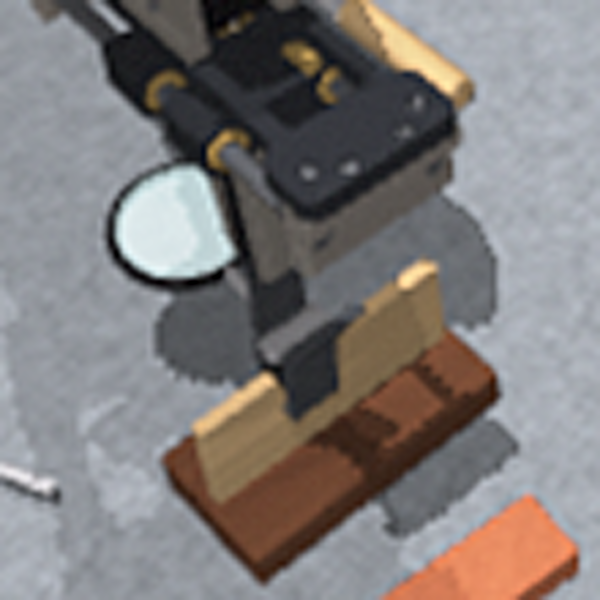

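Run:
```python
from h import *
ci=r.camera_info("wrist"); print(ci["fx"],w("wrist",[0,0,0]))
p=np.array(r.get_obs()["position"]); u,v=fr(-14.2); z=np.array([0,0,1])
for n,P in dict(tcp=p,grasp=p+.019*z,padp=p+.01*v,padm=p-.01*v).items(): print(n,P.round(4),px("wrist",P))
H=np.array([.548,-.209,.07])
for n,(x,y,h) in dict(org=(0,0,0),fixtop_p=(-.0095,.012,.077),fixtop_m=(-.0095,-.012,.077),movtop_p=(.035,.012,.067),movtop_m=(.035,-.012,.067)).items(): print(n,px("wrist",H+x*u+y*v+h*z))
print(px("scene",p),px("scene",p+.019*z))
save("w3",cv2.resize(r.snapshot("wrist")[150:330,200:440],(800,600),interpolation=cv2.INTER_CUBIC))
```

```text
321.99727803767746 [ 0.56168449 -0.14754716  0.31026345]
tcp [ 0.5451 -0.2102  0.1131] [327.08421347 230.16197582]
grasp [ 0.5451 -0.2102  0.1321] [326.97459631 240.32403262]
padp [ 0.5476 -0.2005  0.1131] [327.07464177 215.15965345]
padm [ 0.5427 -0.2199  0.1131] [327.09356901 244.82550049]
org [330.5306877  210.41250397]
fixtop_p [313.67166059 225.31941917]
fixtop_m [314.12965412 267.23916928]
movtop_p [393.88485969 220.00888957]
movtop_m [391.87405342 259.90022424]
[239.50126647 273.69737982] [238.30192231 268.02490448]
```

View pics/w3.png

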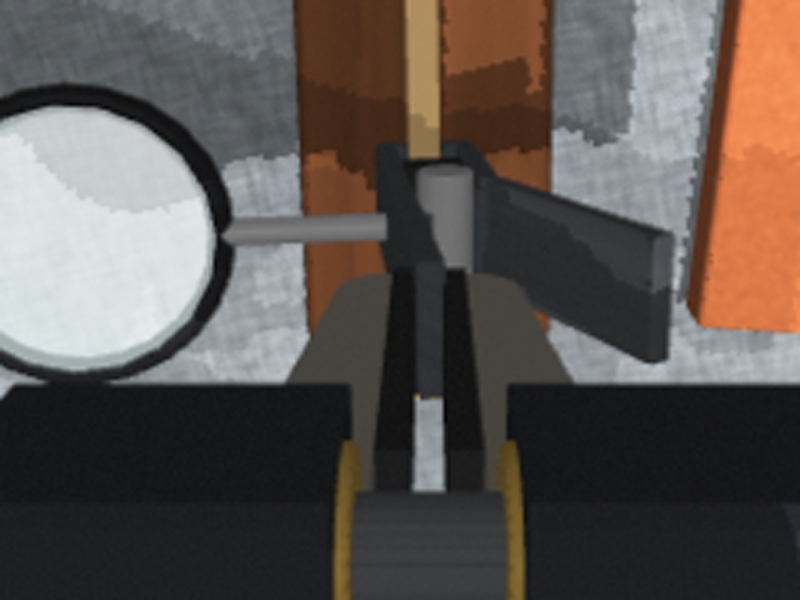

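The close crop shows both fingers clamped on the fixed arm alone, at crop column 430. The moving handle stands outside the right finger, out to (670,230). I'll let go gently upwards and check the opening.

Run:
```python
from h import *
r.grasp(3); p=np.array(r.get_obs()["position"]); print(r.get_obs()["grip_width"],r.get_obs()["ft_force"])
for dz in(.015,.03,.05):
    print(r.line_to(p+[0,0,dz],.06,threshold=8)); o=r.get_obs(); print(o["position"],o["grip_width"],o["ft_force"])
r.open_gripper(); o=r.get_obs(); print(o["grip_width"],o["time"])
save("w4",r.snapshot("wrist")) 
for t in("clamp","lens","hinge","grip"):
    print(t,[(w("wrist",d["location"]).round(4).tolist(),round(d["score"],2)) for d in r.mark_of(t,"wrist")[:1]])
```

```text
0.006031936738504767 [-1.30866838  0.09123536  2.32556674]
True
[ 0.54397688 -0.20940348  0.11764685] 0.005033703108849366 [-0.19172699  0.8265217   4.34579267]
True
[ 0.5422843 -0.2085603  0.118854 ] 0.005127991161203007 [-0.17576068  0.30961346  4.0472734 ]
True
[ 0.54107558 -0.20791602  0.12026552] 0.004708661742634145 [-0.46428965  0.70470349  3.88282228]
0.09171431175352554 11.9167
clamp [([0.5443, -0.2135, 0.0721], 0.7)]
lens [([0.47, -0.1931, 0.0856], 0.85)]
hinge [([0.5432, -0.207, 0.0943], 0.92)]
grip [([0.5468, -0.2108, 0.1364], 0.79)]
```

View pics/w4.png

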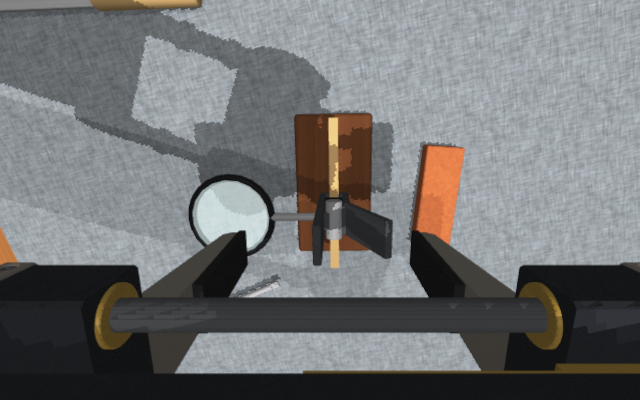

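The picture shows the clamp unharmed and upright (335,215), and the handle top is only just below the fingertips. With the tips open, the gap in pixels puts them about 16 mm above the TCP point. The fingers therefore met the moving handle only at its top edge and slid over it, which also explains the +5 N lift. I'll go about 14 mm deeper and try again.

Run:
```python
from h import *
YD=-14.2; u,v=fr(YD); C=.5805*u-.069*v; R=rot(np.radians(YD)); z=np.array([0,0,1.])
at=lambda c,h: C+c*u+h*z
r.line_to(at(.010,.13),.1,rot=R)
print(r.line_to(at(.010,.099),.08,threshold=8))
for F in(4,8,11,14,18,50):
    r.grasp(F); o=r.get_obs(); wd=o["grip_width"]; c=max(0,min(.0115,-.012+wd/2))
    print(F,round(wd,4),round(c,4),np.round(o["ft_force"],1),round(o["time"],2))
    if wd<.02: break
    r.line_to(at(c,.099),.04)
    if .022<wd<.0255 and F>=18: pass
o=r.get_obs(); print(o["ft_force"],o["torque"],o["grip_width"],o["time"])
save("w5",r.snapshot("wrist"))
for t in("clamp","lens","hinge","grip"):
    print(t,[(w("wrist",d["location"]).round(4).tolist(),round(d["score"],2)) for d in r.mark_of(t,"wrist")[:1]])
```

```text
False
4 0.0463 0.0111 [-1.6  0.8  1.4] 13.78
8 0.0458 0.0109 [-3.7  1.3  3. ] 14.25
11 0.044 0.01 [-0.9 -0.5  6. ] 14.93
14 0.0428 0.0094 [ 3.5 -0.8  4.8] 15.68
18 0.0266 0.0013 [-0.9  1.  13.2] 16.25
50 0.0232 0 [-4.   1.3 11.6] 16.82
[-0.85279876 -0.26586844  7.45002319] [0.08481795 0.06299532 0.00705061] 0.022989164962113447 17.0667
clamp [([0.5442, -0.2109, 0.0682], 0.71)]
lens [([0.4712, -0.1919, 0.0818], 0.92)]
hinge [([0.5454, -0.2042, 0.0971], 0.6)]
grip [([0.5446, -0.2095, 0.1329], 0.84)]
```

Run:
```python
from h import *
o=r.get_obs(); p=np.array(o["position"])
r.line_to(p+[0,0,.13],.12); o=r.get_obs(); print(o["ft_force"],o["grip_width"],o["time"])
YD=-5; u,v=fr(YD); R=rot(np.radians(YD)); 
W=np.array([.535,.220,0]); P=W+.070*u; P[2]=.235
r.movep(P,R); print(r.get_obs()["time"],P)
for c in("wrist","top"):
  im=r.snapshot(c); save("h_"+c,im)
  for t in("clamp","lens","grip","stand","rail_line","work"):
    print(c,t,[(w(c,d["location"]).round(4).tolist(),round(d["score"],2)) for d in r.mark_of(t,c)[:1]])
```

```text
[-0.80599807 -0.49928412 -2.27148346] 0.02316701788122291 18.55
20.125 [0.60473363 0.2138991  0.235     ]
wrist clamp [([0.6033, 0.2098, 0.2076], 0.68)]
wrist lens [([0.5251, 0.2196, 0.2185], 0.65)]
wrist grip [([0.6084, 0.2111, 0.2687], 0.66)]
wrist stand [([0.6102, 0.2002, -0.0015], 0.96)]
wrist rail_line [([0.608, 0.1952, 0.0657], 0.59)]
wrist work [([0.5358, 0.2162, 0.0026], 0.77)]
top clamp []
top lens []
top grip []
top stand [([0.6104, 0.1958, -0.0035], 0.9)]
top rail_line [([0.6087, 0.1964, 0.0595], 0.88)]
top work [([0.5361, 0.2192, -0.0038], 0.52)]
```

View pics/h_wrist.png

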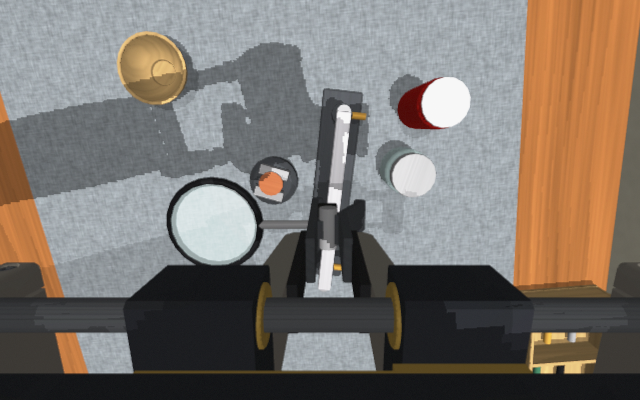

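The wrist picture shows the clamp upright in the grip at (328,230). The rail runs from (343,107) to (326,285), about 5° off the tool's axis, and the block is at (273,180). I'll fit the rail line numerically.

Run:
```python
from h import *
from rig import r
im=cv2.imread("pics/h_wrist.png"); m=np.zeros(im.shape[:2],bool); m[95:205,300:365]=im[95:205,300:365].min(2)>190
ys,xs=np.nonzero(m); print("n",len(xs))
rows=[(y,(xs[ys==y].min()+xs[ys==y].max())/2,np.ptp(xs[ys==y])+1) for y in range(100,205,8) if (ys==y).sum()>3]; print(rows)
R=[q for q in rows if 8<q[2]<26]
for z in(.1,.115):
  Q=np.array([ray("wrist",(x+.0,y),z)[:2] for y,x,_ in R]); l=cv2.fitLine(Q.astype(np.float32),cv2.DIST_HUBER,0,.001,.001).ravel()
  d=l[:2]*np.sign(l[1]); print(z,"yaw",np.degrees(np.arctan2(d[1],d[0]))-90,"x at y=.2",l[2]+(.2-l[3])*d[0]/d[1])
im=cv2.imread("pics/top.png"); g=im[160:215,215:330].min(2)>185; g=cv2.morphologyEx(g.astype(np.uint8),cv2.MORPH_OPEN,np.ones((2,2)))
n,L,S,_=cv2.connectedComponentsWithStats(g); k=1+S[1:,4].argmax(); ys,xs=np.nonzero(L==k); print(S[k])
(cx,cy),wh,a=cv2.minAreaRect(np.c_[xs+215,ys+160].astype(np.float32)); l=cv2.fitLine(np.c_[xs+215,ys+160].astype(np.float32),cv2.DIST_HUBER,0,.01,.01).ravel()
for z in(.1,.115):
  A=ray("top",(l[2]-40*l[0],l[3]-40*l[1]),z);B=ray("top",(l[2]+40*l[0],l[3]+40*l[1]),z); d=(A-B)*np.sign(A[1]-B[1]); print("top",z,"yaw",np.degrees(np.arctan2(d[1],d[0]))-90,"x at .2",A[0]+(.2-A[1])*d[0]/d[1],wh)
```

```text
n 919
[(108, np.float64(343.5), np.int64(12)), (116, np.float64(343.5), np.int64(14)), (124, np.float64(342.0), np.int64(11)), (132, np.float64(341.0), np.int64(11)), (140, np.float64(341.5), np.int64(12)), (148, np.float64(341.0), np.int64(11)), (156, np.float64(340.5), np.int64(10)), (164, np.float64(337.0), np.int64(5)), (172, np.float64(335.0), np.int64(7)), (188, np.float64(331.0), np.int64(5)), (196, np.float64(334.0), np.int64(13))]
0.1 yaw -10.5396805 x at y=.2 0.6106029
0.115 yaw -10.539833 x at y=.2 0.6099565
[ 18  17  78  17 403]
top 0.1 yaw -11.267025884098246 x at .2 0.6089125785984741 (78.41831970214844, 5.096367835998535)
top 0.115 yaw -11.267025884098231 x at .2 0.6060430706151484 (78.41831970214844, 5.096367835998535)
```

```bash
python3 - <<'E'
from h import *
u,v=fr(-10.8); M=np.array([.6085,.197,0])
im=cv2.imread("pics/scene.png")
for z in(.092,.102,.112,.122): print(z,px("scene",M+[0,0,z]).round(1),px("scene",M-.1*v*.95+[0,0,z]).round(1),px("scene",M+.095*v+[0,0,z]).round(1))
for c in(340,350,355,360,370): print(c,[int(x) for x in im[170:225,c].min(1)])
E
python3 - <<'E'
import cv2
im=cv2.imread("pics/scene.png")[160:250,300:400]; cv2.imwrite("pics/rail.png",cv2.resize(im,(660,594),interpolation=cv2.INTER_NEAREST))
E
```

```text
0.092 [351.8 190. ] [330.2 206.3] [371.4 175.3]
0.102 [352.1 187.2] [330.3 203.5] [371.7 172.6]
0.112 [352.3 184.5] [330.4 200.6] [372.1 169.9]
0.122 [352.6 181.6] [330.5 197.7] [372.4 167.1]
340 [173, 168, 167, 170, 168, 167, 163, 169, 168, 167, 164, 168, 170, 172, 172, 167, 169, 167, 168, 173, 169, 163, 193, 241, 252, 249, 252, 253, 203, 124, 131, 133, 133, 135, 125, 116, 143, 170, 173, 168, 174, 163, 101, 80, 51, 56, 55, 67, 77, 77, 81, 79, 79, 85, 89]
350 [173, 170, 171, 175, 170, 165, 167, 171, 173, 171, 170, 170, 174, 174, 163, 188, 241, 254, 251, 255, 252, 175, 132, 130, 131, 131, 130, 141, 165, 172, 170, 170, 176, 170, 134, 83, 50, 55, 56, 52, 60, 74, 80, 80, 77, 77, 81, 94, 94, 92, 96, 83, 50, 66, 133]
355 [167, 165, 168, 172, 171, 170, 168, 169, 165, 166, 168, 172, 222, 251, 251, 253, 253, 198, 126, 127, 123, 133, 132, 134, 155, 173, 178, 177, 176, 169, 134, 95, 64, 53, 58, 54, 65, 84, 79, 80, 76, 80, 90, 91, 91, 96, 94, 82, 48, 79, 154, 179, 172, 169, 167]
360 [163, 168, 175, 176, 174, 175, 169, 161, 202, 250, 253, 251, 255, 241, 149, 139, 132, 133, 133, 137, 158, 173, 171, 170, 174, 162, 126, 91, 61, 54, 57, 56, 60, 77, 83, 83, 81, 76, 84, 93, 90, 90, 92, 82, 46, 89, 159, 174, 178, 179, 176, 172, 175, 175, 170]
370 [161, 202, 253, 252, 254, 253, 195, 126, 128, 123, 136, 136, 126, 99, 95, 93, 89, 71, 54, 54, 51, 54, 53, 57, 55, 54, 55, 51, 59, 80, 87, 95, 94, 95, 94, 80, 43, 96, 167, 180, 178, 177, 173, 170, 174, 174, 177, 174, 168, 171, 175, 177, 172, 172, 167]
```

View pics/rail.png

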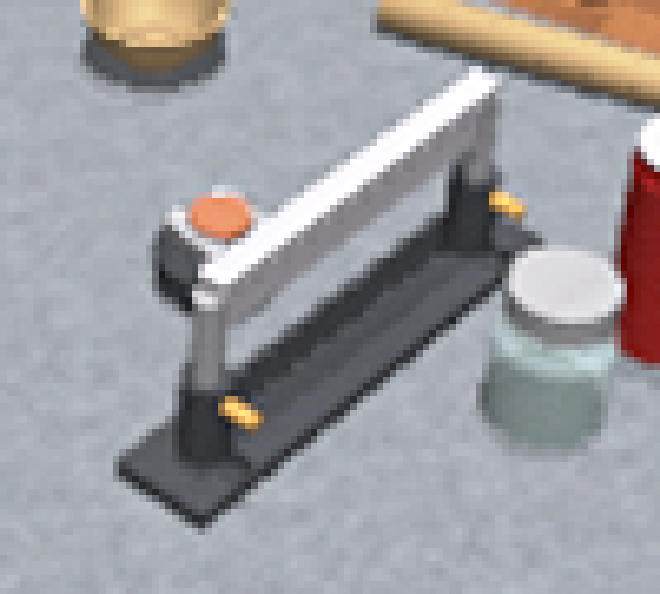

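The crop shows the rail top running from (205,280) to (485,80). At column 352 its centre is at row 186.7, which puts the rail top at about 0.104 m. Saddle contact should come at TCP z ≈ 0.133, and a lip landing on the head would show at about 0.152.

Run:
```python
from h import *
YD=-10.8; u,v=fr(YD); R=rot(np.radians(YD)); z=np.array([0,0,1.])
at=lambda c,h: (.561+c)*u+.3168*v+h*z
r.line_to(at(-.0065,.20),.1,rot=R); r.hold(.2)
o=r.get_obs(); print(o["time"],np.round(o["ft_force"],1))
r.line_to(at(-.0065,.165),.06)
t=r.line_to(at(-.0065,.115),.025,threshold=5)
o=r.get_obs(); p=np.array(o["position"]); print(t,p,"u,v",p@u,p@v,np.round(o["ft_force"],1),np.round(o["torque"],2),o["time"])
save("w6",r.snapshot("wrist"))
```

```text
21.5333 [ 0.5  0.1 -1.2]
True [0.60394412 0.20728331 0.1391591 ] u,v 0.5544055891895705 0.3167795999407827 [-0.2  0.2  4.3] [-0.04 -0.01 -0.03] 23.3833
```

Contact came at TCP z = 0.139. A saddle contact puts the rail at 0.110, while a lip contact would need a rail at 0.091, which is outside the allowed range. So the saddle is on the rail. Next I'll lift 1 mm, slide +x until the fixed jaw meets the head, and seat it again.

Run:
```python
from h import *
YD=-10.8; u,v=fr(YD); R=rot(np.radians(YD)); z=np.array([0,0,1.])
at=lambda c,h: (.561+c)*u+.3168*v+h*z
h=.1402
r.line_to(at(-.0065,h),.02); r.hold(.1); print(np.round(r.get_obs()["ft_force"],1))
t=r.line_to(at(.006,h),.02,threshold=5)
o=r.get_obs(); p=np.array(o["position"]); c=p@u-.561; print("side",t,"c",c,np.round(o["ft_force"],1),np.round(o["torque"],2),o["time"])
c-=.0005
r.line_to(at(c,h),.02)
t=r.line_to(at(c,h-.004),.02,threshold=4)
o=r.get_obs(); p=np.array(o["position"]); print("down",t,p[2],np.round(o["ft_force"],1),o["time"])
```

```text
[-0.7 -0.  -2.3]
side True c 0.0006796573433585085 [-1.   0.1  3.2] [-0.01  0.12  0.01] 24.3
down True 0.13922919813528628 [-1.1 -1.7  3.3] 24.7583
```

Run:
```python
from h import *
YD=-10.8; u,v=fr(YD); z=np.array([0,0,1.])
at=lambda c,h: (.561+c)*u+.3168*v+h*z
def st(n):
    o=r.get_obs(); p=np.array(o["position"]); f=np.array(o["ft_force"]); print(n,"c %.4f v %.4f z %.4f"%(p@u-.561,p@v,p[2]),"fu %.1f fv %.1f fz %.1f"%(f@u,f@v,f[2]),np.round(o["torque"],2),round(o["time"],2)); return p@u-.561
c=st("now")
r.line_to(at(c,.1407),.02); r.hold(.15); c=st("up")
for k in range(5):
    t=r.line_to(at(c+.001*(k+1),.1407),.01,threshold=6); r.hold(.1); st(t)
    f=np.array(r.get_obs()["ft_force"])@u
    if f<-6: break
```

```text
now c 0.0002 v 0.3168 z 0.1392 fu -0.7 fv -1.9 fz 3.3 [-0.12  0.2  -0.05] 24.76
up c -0.0001 v 0.3167 z 0.1402 fu -0.1 fv -0.1 fz -2.1 [-0.01 -0.15  0.04] 25.2
False c 0.0008 v 0.3168 z 0.1406 fu -0.2 fv 0.5 fz -2.1 [-0.09 -0.13 -0.01] 25.55
False c 0.0012 v 0.3168 z 0.1405 fu -3.3 fv 0.6 fz 0.6 [ 0.07  0.84 -0.06] 25.9
False c 0.0015 v 0.3168 z 0.1405 fu -6.0 fv -0.4 fz 1.7 [ 0.12  1.43 -0.09] 26.25
False c 0.0017 v 0.3169 z 0.1404 fu -8.0 fv -1.9 fz 2.5 [ 0.18  1.92 -0.03] 26.6
```

The fixed jaw bears on the head at c ≈ +1 mm, so the rail plane is at u ≈ 0.562, which agrees with the block plus 77 mm. I'll seat it gently and let go.

Run:
```python
from h import *
YD=-10.8; u,v=fr(YD); z=np.array([0,0,1.])
at=lambda c,h: (.561+c)*u+.3168*v+h*z
def st(n):
    o=r.get_obs(); p=np.array(o["position"]); f=np.array(o["ft_force"]); print(n,"c %.4f z %.4f"%(p@u-.561,p[2]),"fu %.1f fz %.1f"%(f@u,f[2]),np.round(o["torque"],2),o["grip_width"],round(o["time"],2))
r.line_to(at(.0012,.1405),.02)
t=r.line_to(at(.0012,.1365),.02,threshold=6); st(t)
r.open_gripper(); st("open")
c="wrist"; save("w7",r.snapshot(c))
for t in("clamp","lens","hinge","grip"):
    print(t,[(w(c,d["location"]).round(4).tolist(),round(d["score"],2)) for d in r.mark_of(t,c)[:1]])
```

```text
True c 0.0010 z 0.1392 fu -1.6 fz 4.1 [-0.01  0.17 -0.03] 0.02331687290933772 27.09
open c -0.0012 z 0.1372 fu 0.9 fz 0.5 [-0.04 -0.1   0.  ] 0.09227430981933772 28.18
clamp [([0.6109, 0.2042, 0.1114], 0.9)]
lens [([0.5306, 0.2209, 0.1157], 0.76)]
hinge [([0.6066, 0.2072, 0.1353], 0.68)]
grip [([0.603, 0.2064, 0.1692], 0.8)]
```

View pics/w7.png

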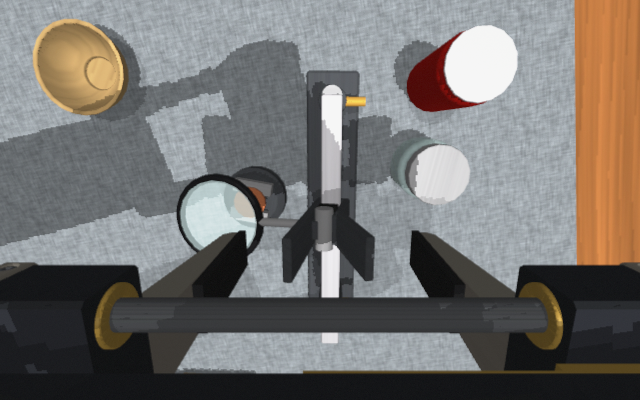

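The picture shows the jaws round the rail, but both handles lean towards the lens. The marks give about 0.13 rad of tilt and a low lens (0.116), so the moving lip has not gone fully under. Using the open left finger, I'll push the fixed handle gently upright (+u).

Run:
```python
from h import *
YD=-10.8; u,v=fr(YD); z=np.array([0,0,1.])
at=lambda c,h: (.561+c)*u+.3168*v+h*z
def st(n):
    o=r.get_obs(); p=np.array(o["position"]); f=np.array(o["ft_force"]); print(n,"c %.4f z %.4f"%(p@u-.561,p[2]),"fu %.1f fz %.1f"%(f@u,f[2]),np.round(o["torque"],2),round(o["time"],2)); return f@u
r.line_to(at(0,.152),.08); r.line_to(at(.015,.152),.08); st("start")
for c in(.022,.026,.029,.031,.033,.035,.037,.039):
    t=r.line_to(at(c,.152),.03,threshold=12); f=st(t)
    if t or f<-12: break
cam="wrist"; save("w8",r.snapshot(cam))
for t in("clamp","lens","hinge","grip"):
    print(t,[(w(cam,d["location"]).round(4).tolist(),round(d["score"],2)) for d in r.mark_of(t,cam)[:1]])
```

```text
start c 0.0149 z 0.1516 fu -0.2 fz 0.5 [-0.01 -0.01 -0.04] 29.11
False c 0.0220 z 0.1520 fu -0.7 fz 0.2 [-0.01  0.01  0.04] 29.49
False c 0.0262 z 0.1520 fu -0.1 fz -0.3 [-0.   -0.05 -0.03] 29.77
False c 0.0292 z 0.1520 fu 0.7 fz 0.5 [-0.05 -0.07  0.02] 30.02
False c 0.0311 z 0.1520 fu 0.0 fz 1.1 [0.02 0.01 0.03] 30.27
False c 0.0330 z 0.1520 fu -1.7 fz 0.5 [ 0.05  0.06 -0.01] 30.52
False c 0.0347 z 0.1520 fu -2.9 fz 1.5 [0.05 0.48 0.01] 30.77
False c 0.0370 z 0.1521 fu -3.1 fz 2.2 [ 0.11  0.58 -0.05] 31.02
False c 0.0391 z 0.1521 fu -2.2 fz 2.4 [ 0.13  0.63 -0.02] 31.27
clamp [([0.6099, 0.2011, 0.1123], 0.66)]
lens [([0.5367, 0.2191, 0.1292], 0.9)]
hinge [([0.6109, 0.2111, 0.1344], 0.84)]
grip [([0.6215, 0.2037, 0.1723], 0.9)]
```

Run:
```python
from h import *
YD=-10.8; u,v=fr(YD); z=np.array([0,0,1.])
at=lambda c,h: (.561+c)*u+.3168*v+h*z
r.line_to(at(.012,.152),.08); r.line_to(at(.0,.20),.12); r.hold(.2)
cam="wrist"; im=r.snapshot(cam); save("w9",im)
for k in(0,1):
  if k: cam="scene"; im2=r.snapshot(cam); save("s9",im2)
  for t in("clamp","lens","hinge","grip"):
    print(t,[(w(cam,d["location"]).round(4).tolist(),round(d["score"],2)) for d in r.mark_of(t,cam)[:1]])
print(r.get_obs()["time"])
a=cv2.resize(im[60:300,150:450],(400,320)); b=cv2.resize(im2[120:240,290:410],(400,400),interpolation=cv2.INTER_CUBIC)
save("c9",np.hstack([np.vstack([a,np.zeros((80,400,3),np.uint8)]),b]))
```

```text
clamp [([0.6093, 0.2068, 0.1111], 0.92)]
lens [([0.535, 0.2201, 0.1246], 0.67)]
hinge [([0.6126, 0.2012, 0.1103], 0.64)]
grip [([0.613, 0.2032, 0.1767], 0.84)]
clamp [([0.6139, 0.2057, 0.108], 0.97)]
lens [([0.5359, 0.2208, 0.119], 0.76)]
hinge [([0.6138, 0.2095, 0.1351], 0.6)]
grip [([0.615, 0.2085, 0.1693], 0.71)]
33.2667
```

View pics/c9.png

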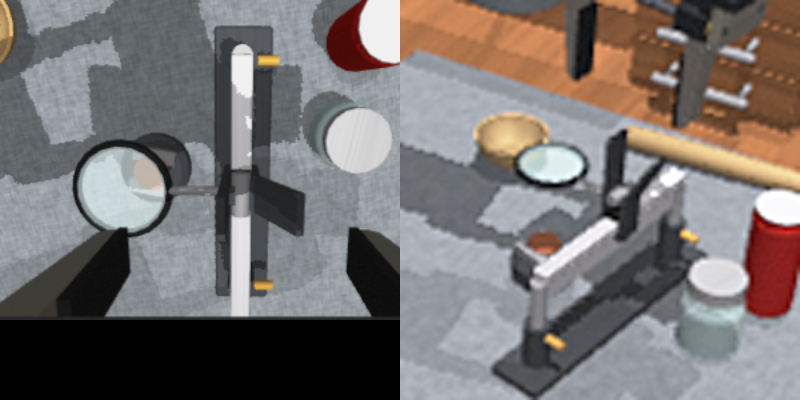

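The crop shows the clamp now upright on the rail, with the lens over the block. I'll check the jaw angle from the moving handle's top edge at crop (304,215), which must be at x ≈ +35 mm with the jaw at 0, or about +30 mm if the lip sat against the head's side.

Run:
```python
from h import *
u,v=fr(-10.8)
im=cv2.imread("pics/w9.png"); 
# rail centre near clamp from image
for y in(150,165,250,270,285):
    row=im[y,300:360].min(1); xs=np.nonzero(row>150)[0]+300; print(y,xs.min() if len(xs) else None,xs.max() if len(xs) else None, [int(k) for k in row[::3]])
for y in(210,222,232): print(y,[int(k) for k in im[y,310:390:2].max(1)])
for uv in((377,206),(378,222),(378,236)):
    P=ray("wrist",uv,.177); print(uv,P.round(4),"u-rail %.4f v %.4f"%(P@u-.562,P@v))
print(ray("wrist",(242*.75+150,60+270*.75),.110)@u-.562, ray("wrist",(241*.75+150,60+80*.75),.110)@u-.562)
L=ray("wrist",(123*.75+150,60+187*.75),.124); print("lens",L,L@u-.562)
B=np.array([.536,.219]); print("lens-work",L[:2]-B)
print(r.mark_of("work","scene")[:1] and w("scene",r.mark_of("work","scene")[0]["location"]))
```

```text
150 324 338 [95, 96, 94, 93, 52, 56, 54, 54, 160, 177, 182, 179, 241, 75, 57, 56, 57, 52, 95, 95]
165 324 337 [102, 94, 91, 94, 49, 55, 53, 55, 163, 175, 181, 177, 176, 50, 55, 56, 55, 47, 101, 92]
250 300 337 [156, 152, 154, 162, 68, 76, 50, 52, 217, 221, 228, 224, 222, 72, 75, 74, 74, 135, 130, 143]
270 300 336 [152, 154, 157, 142, 67, 83, 80, 33, 216, 220, 225, 222, 206, 35, 49, 51, 47, 77, 116, 140]
285 323 358 [133, 140, 139, 141, 129, 137, 137, 144, 216, 220, 223, 220, 199, 156, 155, 149, 155, 149, 160, 159]
210 [144, 46, 48, 48, 40, 28, 72, 82, 118, 166, 179, 170, 155, 115, 82, 66, 46, 47, 47, 48, 36, 39, 37, 38, 38, 37, 37, 38, 38, 38, 37, 39, 45, 44, 72, 149, 146, 142, 140, 139]
222 [128, 45, 48, 47, 41, 31, 63, 195, 162, 168, 178, 164, 156, 180, 84, 79, 80, 77, 55, 48, 50, 48, 46, 47, 48, 47, 45, 43, 36, 37, 38, 41, 47, 46, 95, 134, 144, 146, 145, 141]
232 [159, 45, 45, 45, 38, 44, 71, 218, 223, 229, 233, 230, 230, 226, 78, 79, 81, 81, 81, 80, 77, 139, 133, 139, 146, 142, 126, 61, 50, 50, 48, 57, 53, 45, 124, 145, 143, 137, 149, 148]
(377, 206) [0.6464 0.2097 0.177 ] u-rail 0.0336 v 0.3271
(378, 222) [0.6453 0.198  0.177 ] u-rail 0.0347 v 0.3154
(378, 236) [0.6437 0.1876 0.177 ] u-rail 0.0351 v 0.3049
0.0014790536565676415 0.0004321959032101974
lens [0.53644673 0.22193067 0.124     ] -0.07664088098199956
lens-work [0.00044673 0.00293067]
[ 5.35511030e-01  2.18781900e-01 -4.25675348e-04]
```

The handle edge is 34–35 mm from the rail line, so the jaw reads about 0. The lens is about 3 mm from the block centre and the throat height is about 0.110 m, matching the touched rail top. I'll retreat and hand in.

Run:
```python
from h import *
p=np.array(r.get_obs()["position"]); r.line_to(p+[0,0,.08],.12); r.hold(.3)
cam="scene"; r.snapshot(cam)
for t in("clamp","lens","grip","stand","work"):
    print(t,[(w(cam,d["location"]).round(4).tolist(),round(d["score"],2)) for d in r.mark_of(t,cam)[:1]])
print(r.get_obs()["time"],r.get_obs()["ft_force"]); r.close_job()
```

```text
clamp [([0.6129, 0.2046, 0.1079], 0.8)]
lens [([0.5346, 0.2215, 0.123], 0.94)]
grip [([0.6124, 0.2053, 0.1717], 0.88)]
stand [([0.6138, 0.1934, -0.0013], 0.75)]
work [([0.5353, 0.2191, 0.0002], 0.48)]
34.7833 [ 0.13042388  0.303568   -0.03714291]
the job is handed in; nothing more can be done
```

The clamp is clipped on the rail with its lens over the engraving block. I handed the job in at about 35 s of the 48 s allowed.

**Steps that needed a second try**
- **First grasp:** the fingers were too high and closed on the fixed arm only. I let go upwards, went 14 mm deeper and squeezed in force steps. The clamp then lifted off the strip cleanly.
- **Seating on the rail:** I found the rail top by touch at about 0.110 m. I slid the clamp until the fixed jaw met the rail's head, reseated it and let go, pressing with about 4–6 N.
- **Tilt after release:** the clamp leaned about 0.13 rad towards the lens. I nudged its fixed handle upright with an open finger, using about 3 N. That pushed it slightly past upright, and it settled upright when I backed off.

**Last checks**

| Check | Measured | Limit |
|---|---|---|
| Lens to block centre, seen from above | about 3 mm | 12 mm |
| Throat height | about 0.108–0.111 m | above 0.088 m |
| Tilt | about 0.01 rad from the scene camera | 0.12 rad |
| Jaw angle, from the handle's edge | roughly 0 to 0.02 rad | -0.035 to 0.06 rad |
| Fingers | raised clear, tool force about 0 | touching nothing |

**Disagreements and gaps**
- The earlier wrist-camera marks put the top about 4 mm further off vertical than the scene camera, roughly 0.07 rad. That is still within the limit.
- The camera heights for the rail (0.104 m) and by touch (0.110 m) differ by 6 mm.
- I inferred the jaw closure and the snapped lips from pictures; nothing measured them directly.
- I did not measure the bystanders again. I noticed none out of place in the last pictures.

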